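Clear the pile of test gear into its trays

TASK

The test gear on the repair bench has been left in one pile. Take the pile apart and put each of the four pieces into the foam-lined tray of its own colour: upright, lying flat on the tray's floor inside the rim. Set them down gently without dropping or tipping any, and leave the circuit board and the mug where they are.

Things in the scene. Friction and masses are not known exactly. Their poses are not given: they have to be found in the camera images.
- supply: Blue power supply, at the bottom of the pile: a plain box 160 x 66 x 42 mm (x, y, z), about 0.7 kg, with a flat top. Loose. Origin: centre of its underside; x along its length, z up. Goes into the blue tray.
- generator: Green signal generator: a plain box 124 x 60 x 36 mm (x, y, z), about 0.4 kg, flat top, lying lengthwise on the supply. Loose. Origin: centre of its underside; x along its length, z up. Goes into the green tray.
- tester: Yellow component tester with a display and a knob on top: a box 48 x 44 x 36 mm (x, y, z), about 0.15 kg, on one end of the generator, beside the transformer (at least 6 mm between them along the generator's x, so grasp it along its y). Loose. Origin: centre of its underside; z up. Goes into the yellow tray, whichever way it is turned.
- transformer: Red round potted transformer with a steel disc on top: 52 mm across, 36 mm high, about 0.35 kg, on the other end of the generator (grasp it along the generator's y). Loose. Origin: centre of its underside; z up. Goes into the red tray, whichever way it is turned.
- tray_blue: Fixed shallow tray with a blue rim and a foam floor of the same colour but darker, for the supply. Recess 180 x 86 mm (x by y), 10 mm of play on each side; the wall is 6 mm thick, the rim stands 10 mm above the bench and the floor 3 mm above it. Origin: centre of the underside, on the bench; x along the 180 mm side, z up. The supply lies lengthwise in it.
- tray_green: Fixed shallow tray with a green rim and a foam floor of the same colour but darker, for the generator. Recess 144 x 80 mm (x by y), 10 mm of play on each side; the wall is 6 mm thick, the rim stands 10 mm above the bench and the floor 3 mm above it. Origin: centre of the underside, on the bench; x along the 144 mm side, z up. The generator lies lengthwise in it.
- tray_yellow: Fixed shallow tray with a yellow rim and a foam floor of the same colour but darker, for the tester. Recess 68 x 64 mm (x by y), 10 mm of play on each side; the wall is 6 mm thick, the rim stands 10 mm above the bench and the floor 3 mm above it. Origin: centre of the underside, on the bench; x along the 68 mm side, z up.
- tray_red: Fixed shallow tray with a red rim and a foam floor of the same colour but darker, for the transformer. Recess 72 x 72 mm (x by y), 10 mm of play on each side; the wall is 6 mm thick, the rim stands 10 mm above the bench and the floor 3 mm above it. Origin: centre of the underside, on the bench; x along the 72 mm side, z up.
- board: Green circuit board under repair, 120 x 90 mm, with parts up to 32 mm high, on four feet; loose, not to be disturbed. Origin: centre of the underside of its feet.
- mug: White mug, 80 mm across, 90 mm high; loose, not to be disturbed. Origin: centre of its underside.

How it is judged:
By the outcome, as a careful person would: the job done as asked, in the order asked, and still so for the second after the job is handed in, with the robot touching nothing.
It also fails if it takes over 115 s, if anything falls off the work surface, if the arm or the gripper's body presses on something with over 40 N, if the wrist force passes 120 N, or if a joint passes its speed limit or range.

ROBOT

A 6-joint arm with a two-finger parallel gripper is mounted at the origin on the work surface. World frame = base frame: x ahead of the robot, y to its left, z up, the work surface at z = 0. Lengths are in m, angles in rad, forces in N, time in s.
With the tool pointing down it reaches from about 0.25 to 0.725 m from the base axis. Payload 9.7 kg.
Tool frame: the origin (TCP) lies at the very end of the fingers, on their centre line; the grasp point (between the pads) lies grip_depth behind it (grip_depth is the distance from the TCP to the grasp point, in m); z points along the fingers, y is the line along which they close (so a half turn about z gives the same grasp; the last joint's range is limited). The gripper opens to 85 mm and grips with 20 to 120 N. Pads are 22 mm wide; open, the fingers measure 114 mm over their backs; the gripper's body (76 mm by 85 mm) begins 54 mm behind the grasp point. The pads swing forward as they close: fully open they stand 13 mm farther back than shut.
Start: joints at [-1.324, 0.087, 0.176, 1.66, 0, 1.571], TCP at [0.134, -0.533, 0.231] pointing down, gripper open.
Joint ranges: [-3.13, 3.13], [-0.85, 1.81], [-1.15, 1.24], [-2.2, 2.28], [-1.44, 1.52], [-3.14, 3.14]. Speed limits (rad/s): [2.22, 2.22, 2.57, 3.14, 3.14, 3.14].

INTERFACE

Orientations are given as [roll, pitch, yaw] about the fixed x, y, z axes, in that order (R = Rz(yaw) Ry(pitch) Rx(roll)).
In Python, from bench import read_state, snapshot, camera_params, hand_in, masks_of, place_of, grip_depth gives the robot as it stands.
- The arm moves only by the shell command python3 -m inch 'ROWS'. ROWS is JSON, a list that holds one entry, the list of rows, each a list of 7 numbers: the turn, a rotation vector about the tool's x, y, z each as a share of 4 degrees, from -1 to 1, then the shift along the tool's x, y, z each as a share of 30 mm, from -1 to 1, then the closure, from -1 (fully open) to 1 (shut), so that 0 is half open. In form: [[[rx, ry, rz, dx, dy, dz, hand], ...]]. A call has 1 to 20 rows; each row shifts and turns the commanded pose from where the row before left it, along the tool's axes as they then stand; what a row does not reach is not made up. A row lasts 1/10 s, in which the tool goes at most 50 mm and 8.59 degrees, less where a joint would pass 70% of its speed; a pose out of reach is approached as far as the arm can. A call with a number of a shift or a turn outside -1 to 1 is refused whole. A call with a gripper value outside its range is refused whole. The fingers move at their own pace and stop on an object; the grip force is fixed at half the most. Time passes only in rows, so rows that do not move let the fingers close. It gives the time, the measured TCP pose, the force, the opening and the grip force at its end, in the units of the state.
- read_state(): the state, without advancing time (a new reading comes with each control period).
- snapshot(name): name is "scene" or "top"; returns the picture (384x512x3 uint8, blue, green, red); there is no depth.
- camera_params(name): a dict with "mtx" (3x3 intrinsics, pixels), "cam_to_world" (4x4, takes a point from camera to world coordinates). Camera axes: x right, y up, looking along -z (the intrinsics and any distortion apply to the point x, -y, -z); pixel columns grow to the right and rows downward; lengths in m; the calibration is good to about 2 mm. A picture is of the moment at which its call begins. camera_params takes no time and is no camera call.
- hand_in(): hands the job in; it is judged then, once.
Trained networks look in the newest picture that a camera, given by its name, has taken for a name from the list of things; names that differ only in an ending like _2 or _b are one class to them, and where a whole thing is asked for, a point or a joint stands for the part that bears it (a point fixed in the world has none). Each returns a list of dicts, best first, with "p" (0 to 1); they miss things now and then, are a little off and sometimes report something else, mostly with a low value. They report only what shows in the picture. A call takes as long as a camera call.
- masks_of(camera, name): "region" (384x512 bool, what is visible of it).
- place_of(camera, name): "position" ([x, y, z] in m, in the coordinates of the camera as it stood for that picture, good to about 4 mm: a listed point, or the origin of a listed thing).
The state is a dict: "t": time; "joint_pos": joint angles; "joint_vel": joint speeds; "tau": joint torques, N m; "eef_pos": TCP position; "ee_rot": TCP orientation; "contact_force": force on the tool from outside, world axes, zero at the start; "torque": the same for the moment, N m; "finger_gap": opening from 0.0 (shut) to 1.0 (fully open); "grasp_force": force on a finger pad.
Only numpy, scipy, OpenCV 4.12 (cv2) and the standard library are available. Lean on these libraries where they do the work, as an engineer would, in place of code of your own. Each camera call takes 0.05 s, during which the arm holds its last target. There are 200 camera calls.

## Working session

There is one attempt and no reset: what is moved stays moved. The work goes in short steps, Python scripts to look and compute and a shell command to move; the robot and the scene stay as the last step left them, time stands still between calls to the robot, and variables do not carry over. Pictures are saved under pics/ and viewed, at most 14 in all, crops included, and the job is handed in when it is done.

```bash
ls; mkdir -p pics; cat > h.py <<'E'
import numpy as np, cv2
from bench import *
def world(cam,p):
    T=np.array(camera_params(cam)["cam_to_world"]); return (T@np.r_[p,1])[:3]
def pix2w(cam,uv,z):
    c=camera_params(cam); K=np.array(c["mtx"]);T=np.array(c["cam_to_world"])
    uv=np.atleast_2d(uv).astype(float)
    d=np.c_[(uv[:,0]-K[0,2])/K[0,0],-(uv[:,1]-K[1,2])/K[1,1],-np.ones(len(uv))]@T[:3,:3].T
    o=T[:3,3]; return o+d*((z-o[2])/d[:,2])[:,None]
E
python3 - <<'E'
from h import *
for c in ["scene","top"]:
    im=snapshot(c); cv2.imwrite(f"pics/{c}0.png",im); k=camera_params(c); print(k.keys(),np.round(k["mtx"],1).tolist(),np.round(k["cam_to_world"],3).tolist())
    for n in "supply generator tester transformer tray_blue tray_green tray_yellow tray_red board mug".split():
        for r in place_of(c,n)[:1]: print(c,n,round(r["p"],2),np.round(world(c,r["position"]),4))
s=read_state(); print(s["t"],s["eef_pos"],s["ee_rot"],s["finger_gap"],grip_depth, s["contact_force"])
E
```

```text
pics
dict_keys(['mtx', 'cam_to_world']) [[475.8, 0.0, 257.4], [0.0, 475.8, 189.2], [0.0, 0.0, 1.0]] [[-0.751, -0.57, 0.333, 1.034], [0.66, -0.643, 0.389, 0.589], [-0.008, 0.512, 0.859, 1.336], [0.0, 0.0, 0.0, 1.0]]
scene supply 0.73 [ 0.5399 -0.1706  0.0019]
scene generator 0.81 [ 0.5418 -0.1716  0.0395]
scene transformer 0.5 [ 0.507  -0.1701  0.08  ]
scene tray_blue 0.61 [0.5191 0.1986 0.0056]
scene tray_green 0.88 [ 0.4477 -0.3782  0.0035]
scene tray_yellow 0.69 [ 0.6012  0.0166 -0.0012]
scene tray_red 0.58 [ 0.4818  0.343  -0.0008]
scene board 0.59 [0.6927 0.4106 0.0015]
dict_keys(['mtx', 'cam_to_world']) [[380.9, 0.0, 250.8], [0.0, 380.9, 195.5], [0.0, 0.0, 1.0]] [[0.06, 0.973, -0.224, 0.263], [-0.998, 0.058, -0.015, -0.003], [-0.001, 0.225, 0.974, 1.282], [0.0, 0.0, 0.0, 1.0]]
top supply 0.66 [ 0.5372 -0.1708  0.0068]
top generator 0.72 [0.5954 0.012  0.0043]
top tester 0.55 [ 0.5713 -0.1702  0.0807]
top transformer 0.47 [ 0.5054 -0.1702  0.0794]
top tray_blue 0.64 [5.247e-01 1.961e-01 2.000e-04]
top tray_green 0.64 [ 0.4429 -0.3778 -0.0027]
top tray_yellow 0.95 [0.598  0.0137 0.0042]
top tray_red 0.87 [0.4816 0.3434 0.    ]
top board 0.61 [ 0.6893  0.4135 -0.0007]
top mug 0.78 [ 0.6667 -0.3761 -0.0028]
1.1 [ 0.13438328 -0.53331934  0.23128022] [-3.14156903e+00 -7.88325329e-06  2.46830072e-01] 0.9999258184281349 0.0187 [0.84469601 0.53001446 0.19949662]
```

View pics/top0.png

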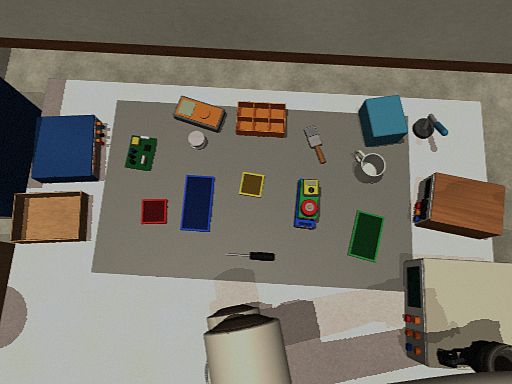

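View pics/scene0.png

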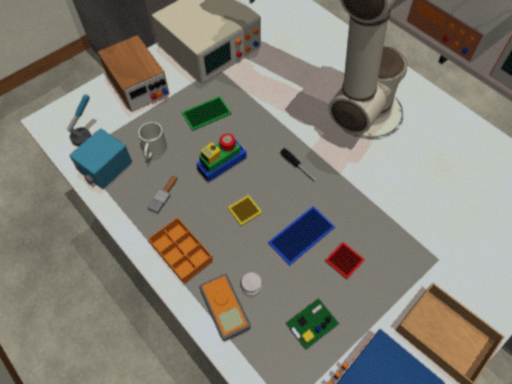

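```bash
python3 - <<'E'
from h import *
for c in ["top","scene"]:
  for n,z in dict(tray_blue=.01,tray_green=.01,tray_yellow=.01,tray_red=.01,supply=.042,generator=.078,tester=.114,transformer=.114).items():
    m=masks_of(c,n)
    if not m: print(c,n,None);continue
    r=m[0]; ys,xs=np.nonzero(r["region"])
    cnt=max(cv2.findContours(r["region"].astype(np.uint8),0,1)[0],key=cv2.contourArea)[:,0]
    P=pix2w(c,cnt,z)[:,:2]*1000
    (cx,cy),(w,h),a=cv2.minAreaRect(P.astype(np.float32)); 
    if w<h: w,h,a=h,w,a-90
    print(c,n,round(r["p"],2),len(xs),np.round([cx,cy,w,h,a],1))
top=cv2.imread("pics/top0.png")[165:240,280:340]; sc=cv2.imread("pics/scene0.png")[125:190,185:255]
cv2.imwrite("pics/crop0.png",np.hstack([cv2.resize(i,(390,480),interpolation=cv2.INTER_CUBIC) for i in (top,sc)]))
E
```

```text
top tray_blue 0.75 506 [596.2  17.9  83.8  76.4  -5.4]
top tray_green 0.63 1327 [ 443.  -374.8  159.5   94.9  -12.6]
top tray_yellow 0.64 532 [596.5  17.7  86.1  76.7  -6.3]
top tray_red 0.65 619 [482.5 343.8  86.1  82.9 -86.6]
top supply 0.6 265 [ 511.2 -166.3  126.2   70.9   -5. ]
top generator 0.51 205 [ 552.9 -170.7   80.5   60.8   -4.3]
top tester 0.64 246 [ 569.  -170.7   56.4   44.4    1.7]
top transformer 0.3 524 [568.8  17.   75.8  72.4  -6.3]
scene tray_blue 0.74 1808 [ 5.237e+02  1.987e+02  1.947e+02  9.980e+01 -5.000e-01]
scene tray_green 0.59 959 [ 448.1 -374.2  160.   102.4  -12.4]
scene tray_yellow 0.85 547 [601.1  18.4  80.5  79.2  -6.3]
scene tray_red 0.83 822 [489.3 345.2  92.1  86.6   5.2]
scene supply 0.78 504 [ 550.1 -146.   172.3   86.6  -14.8]
scene generator 0.62 418 [ 552.2 -159.8  128.7   75.7    0.7]
scene tester 0.51 256 [ 583.9 -163.6   59.9   56.6   89.2]
scene transformer 0.47 277 [ 518.  -159.2   75.3   51.1   51.1]
```

View pics/crop0.png

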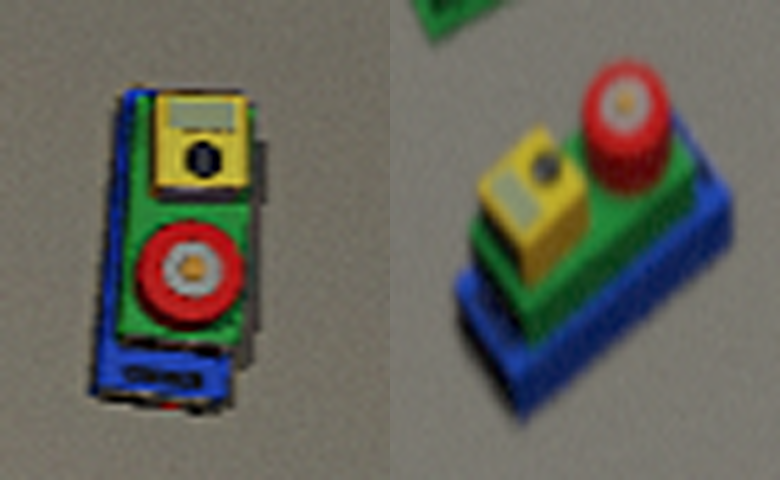

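```bash
python3 - <<'E'
from h import *
f=lambda pts,z:(np.round(pix2w("top",np.array(pts)/[6.5,6.4]+[279.5,164.5],z)[:,:2]*1000,1).tolist())
print("tester",f([(155,95),(247,93),(155,188),(247,188)],.114))
print("trafo",f([(190,268)],.114),f([(137,270),(243,270)],.114))
print("gen",f([(117,333),(240,343),(135,97),(253,100)],.078))
print("sup",f([(100,388),(230,395),(124,92)],.042))
s=cv2.imread("pics/scene0.png")
g=lambda pts,z:(np.round(pix2w("scene",(np.array(pts)-[390,0])/[390/70,480/65]+[184.5,124.5],z)[:,:2]*1000,1).tolist())
print("tester",g([(479,187),(543,127),(588,194),(530,245)],.114)); print("trafo",g([(626,103)],.114)) 
print("gen",g([(537,312),(695,155),(472,225)],.078)); print("sup",g([(520,375),(733,200),(460,280)],.042))
E
```

```text
tester [[594.4, -148.8], [598.1, -193.7], [547.0, -150.2], [549.6, -194.7]]
trafo [[507.9, -168.1]] [[505.3, -142.7], [508.4, -193.6]]
gen [[480.1, -138.2], [478.6, -198.8], [602.9, -143.3], [604.9, -202.6]]
sup [[457.5, -134.6], [457.8, -200.1], [615.5, -141.7]]
tester [[599.0, -192.3], [552.2, -193.1], [555.2, -148.6], [596.0, -149.6]]
trafo [[508.5, -171.5]]
gen [[601.8, -141.3], [481.0, -145.1], [601.7, -202.0]]
sup [[617.4, -142.9], [464.3, -131.9], [612.8, -205.7]]
```

```bash
python3 -m inch '[[[0,0,0.88,0,0,0,0],[0,0,0.88,0,0,0,0],[0,0,0.88,0,0,0,0],[0,0,0.88,0,0,0,0],[0,0,0,0.97,-0.8,0,0],[0,0,0,0.97,-0.8,0,0],[0,0,0,0.97,-0.8,0,0],[0,0,0,0.97,-0.8,0,0],[0,0,0,0.97,-0.8,0,0],[0,0,0,0.97,-0.8,0,0],[0,0,0,0.97,-0.8,0,0]]]'; python3 -c "
from bench import *;print(grip_depth,read_state()['finger_gap'])"
```

```text
t: 3.0
eef_pos: [0.3389, -0.364, 0.2315]
ee_rot: [3.141, -0.0, 0.001]
contact_force: [-0.1, -1.6, -0.0]
finger_gap: 0.502
grasp_force: 0.0
0.0187 0.5019542547528254
```

```bash
python3 -m inch '[[[0,0,0,0.975,-0.8,0,-1],[0,0,0,0.975,-0.8,0,-1],[0,0,0,0.975,-0.8,0,-1],[0,0,0,0.975,-0.8,0,-1],[0,0,0,0.975,-0.8,0,-1],[0,0,0,0.975,-0.8,0,-1],[0,0,0,0.975,-0.8,0,-1],[0,0,0,0.975,-0.8,0,-1],[0,0,0,0,0,0.8,-1],[0,0,0,0,0,0.8,-1],[0,0,0,0,0,0.8,-1],[0,0,0,0,0,0.8,-1],[0,0,0,0,0,0,-1]]]'; python3 - <<'E'
from h import *
a=snapshot("top")[150:250,260:360];b=snapshot("scene")[110:210,170:270]
cv2.imwrite("pics/p1.png",np.hstack([cv2.resize(i,(390,390),interpolation=cv2.INTER_CUBIC) for i in (a,b)]))
E
```

```text
t: 4.3
eef_pos: [0.5702, -0.1723, 0.1318]
ee_rot: [-3.14, 0.005, 0.001]
contact_force: [-0.1, 0.3, 0.4]
finger_gap: 0.998
grasp_force: 0.0
```

View pics/p1.png

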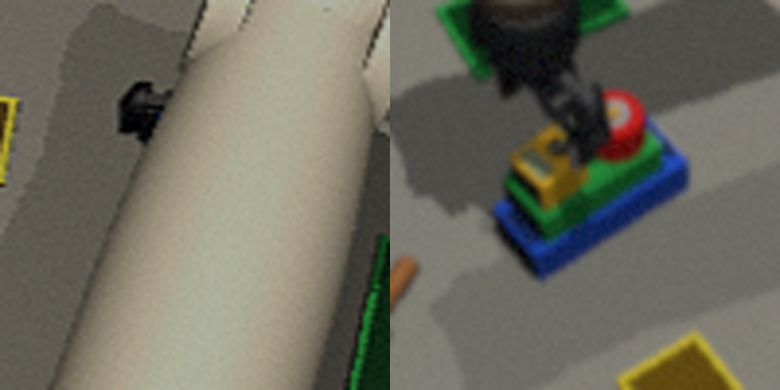

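```bash
python3 -m inch '[[[0,0,0,0.1,0,0.6,-1],[0,0,0,0,0,0.6,-1],[0,0,0,0,0,0.3,-1],[0,0,0,0,0,0,-1],[0,0,0,0,0,0,-1]]]'; python3 -m inch '[[[0,0,0,0,0,0,0.2],[0,0,0,0,0,0,0.2],[0,0,0,0,0,0,0.2],[0,0,0,0,0,0,0.2],[0,0,0,0,0,0,0.2],[0,0,0,0,0,0,0.2]]]'
```

```text
t: 4.9
eef_pos: [0.5751, -0.173, 0.0917]
ee_rot: [3.141, -0.001, 0.001]
contact_force: [0.8, 1.1, 1.1]
finger_gap: 1.002
grasp_force: 0.0
t: 5.5
eef_pos: [0.5751, -0.173, 0.0912]
ee_rot: [3.141, -0.001, 0.001]
contact_force: [-0.9, 0.6, 6.2]
finger_gap: 0.501
grasp_force: 62.3
```

```bash
python3 -m inch '[[[0,0,0,0,0,-0.2,0.2],[0,0,0,0,0,-0.4,0.2],[0,0,0,0,0,-0.7,0.2],[0,0,0,0,0,-0.7,0.2],[0,0,0,0.1,-0.5,0,0.2],[0,0,0,0.1,-0.8,0,0.2],[0,0,0,0.1,-0.8,0,0.2],[0,0,0,0.1,-0.8,0,0.2],[0,0,0,0.1,-0.8,0,0.2],[0,0,0,0.1,-0.8,0,0.2],[0,0,0,0.1,-0.8,0,0.2],[0,0,0,0.1,-0.7,0,0.2],[0,0,0,0.07,-0.3,0,0.2],[0,0,0.5,0,0,0,0.2],[0,0,0.5,0,0,0,0.2],[0,0,0.5,0,0,0,0.2],[0,0,0,0,0,0,0.2]]]';  python3 - <<'E'
from h import *
a=snapshot("top")[150:250,210:360];b=snapshot("scene")[110:240,170:280]
cv2.imwrite("pics/p2.png",np.hstack([cv2.resize(i,(390,390*i.shape[0]//i.shape[1]),interpolation=cv2.INTER_CUBIC)[:255] for i in (a,b)]))
cv2.imwrite("pics/p2.png",cv2.resize(b,(550,600)))
E
```

```text
t: 7.2
eef_pos: [0.5997, -0.0217, 0.1503]
ee_rot: [-3.115, 0.002, -0.048]
contact_force: [0.3, 0.1, -1.6]
finger_gap: 0.502
grasp_force: 61.5
```

View pics/p2.png

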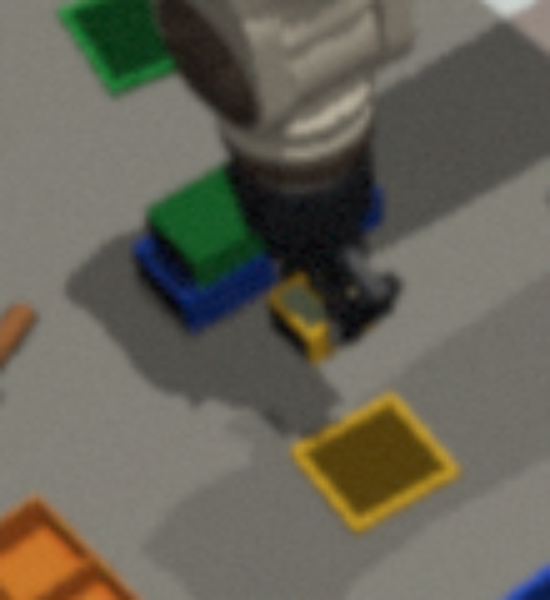

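```bash
python3 -m inch '[[[0,0,0,0,0,0,0.2],[0,0,0,0,0,0,0.2],[0,0,0,0,0,0,0.2]]]'
```

```text
t: 7.6
eef_pos: [0.5999, -0.019, 0.1503]
ee_rot: [-3.115, 0.001, -0.043]
contact_force: [0.3, -0.1, -1.4]
finger_gap: 0.501
grasp_force: 61.5
```

```bash
python3 -c "
from bench import *;print(read_state()['joint_pos'].round(3) if hasattr(read_state()['joint_pos'],'round') else read_state()['joint_pos'])"; python3 -m inch '[[[-0.38,0,0.4,0,-0.5,0,0.2],[0,0,0.4,0,-0.5,0,0.2],[0,0,0,0,0,0,0.2],[0,0,0,0,0,0,0.2]]]'
```

```text
[-0.044  0.193  0.138  1.517  0.027  3.141]
t: 8.0
eef_pos: [0.5997, -0.0212, 0.1509]
ee_rot: [-3.118, 0.003, -0.046]
contact_force: [1.3, 0.0, -2.4]
finger_gap: 0.502
grasp_force: 61.5
```

```bash
python3 -m inch '[[[0,0,-1,0,0,0,0.2],[-0.34,0,-1,0,0,0,0.2],[0,0,-1,0,0,0,0.2],[0,0,-1,0,0,0,0.2],[0,0,-1,0,0,0,0.2],[0,0,-1,0,0,0,0.2],[0,0,-1,0,0,0,0.2],[0,0,-1,0,0,0,0.2],[0,0,-1,0,0,0,0.2],[0,0,-1,0,0,0,0.2],[0,0,-1,0,0,0,0.2],[0,0,-1,0,0,0,0.2],[0,0,-1,0,0,0,0.2],[0,0,-1,0,0,0,0.2],[0,0,-1,0,0,0,0.2],[0,0,-1,0,0,0,0.2],[0,0,-1,0,0,0,0.2],[0,0,-1,0,0,0,0.2],[0,0,0,0,0,0,0.2]]]'
```

```text
t: 9.9
eef_pos: [0.5997, -0.0211, 0.1509]
ee_rot: [-3.141, -0.0, 1.212]
contact_force: [0.7, -0.3, -1.7]
finger_gap: 0.501
grasp_force: 61.3
```

```bash
python3 -m inch '[[[0,0,-0.9,0,0,0,0.2],[0,0,-0.9,0,0,0,0.2],[0,0,-0.9,0,0,0,0.2],[0,0,-0.87,0,0,0,0.2],[0,0,0,0.64,-0.08,0,0.2],[0,0,0,0.64,-0.08,0,0.2],[0,0,0,0,0,0.8,0.2],[0,0,0,0,0,0.8,0.2],[0,0,0,0,0,0.8,0.2],[0,0,0,0,0,0.8,0.2],[0,0,0,0,0,0,0.2],[0,0,0,0,0,0,0.2]]]';  python3 - <<'E'
from h import *
b=snapshot("scene")[110:240,170:280]
cv2.imwrite("pics/p3.png",cv2.resize(b,(508,600),interpolation=cv2.INTER_CUBIC))
E
```

```text
t: 11.1
eef_pos: [0.5991, 0.0176, 0.0553]
ee_rot: [-3.141, -0.0, 1.459]
contact_force: [0.4, -0.6, -0.6]
finger_gap: 0.499
grasp_force: 61.4
```

View pics/p3.png

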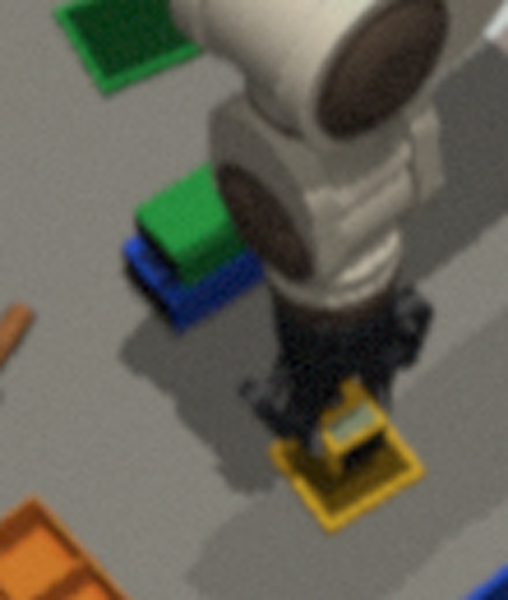

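```bash
python3 -m inch '[[[0,0,0,0,0,0.6,0.2],[0,0,0,0,0,0.4,0.2],[0,0,0,0,0,0.18,0.2],[0,0,0,0,0,0,0.2],[0,0,0,0,0,0,0.2]]]';python3 -m inch '[[[0,0,0,0,0,0.05,0.2],[0,0,0,0,0,0.05,0.2],[0,0,0,0,0,0,0.2]]]'
```

```text
t: 11.65
eef_pos: [0.5995, 0.0176, 0.0202]
ee_rot: [3.141, -0.0, 1.46]
contact_force: [0.5, -0.4, -2.0]
finger_gap: 0.5
grasp_force: 61.6
t: 11.95
eef_pos: [0.5992, 0.0176, 0.0165]
ee_rot: [-3.142, -0.0, 1.46]
contact_force: [1.0, 1.3, -1.8]
finger_gap: 0.5
grasp_force: 61.6
```

```bash
python3 -m inch '[[[0,0,0,0,0,0.02,0.2],[0,0,0,0,0,0,0.2]]]';python3 -m inch '[[[0,0,0,0,0,0.03,0.2],[0,0,0,0,0,0,0.2]]]'; python3 -m inch '[[[0,0,0,0,0,0.03,0.2],[0,0,0,0,0,0,0.2]]]'
```

```text
t: 12.15
eef_pos: [0.5993, 0.0176, 0.0162]
ee_rot: [3.141, -0.0, 1.46]
contact_force: [-1.2, -0.5, 0.6]
finger_gap: 0.5
grasp_force: 61.6
t: 12.35
eef_pos: [0.5993, 0.0176, 0.0162]
ee_rot: [3.141, -0.0, 1.46]
contact_force: [-4.1, -0.7, 7.4]
finger_gap: 0.502
grasp_force: 62.6
t: 12.55
eef_pos: [0.5993, 0.0176, 0.0161]
ee_rot: [3.141, -0.001, 1.46]
contact_force: [-6.8, -1.3, 14.6]
finger_gap: 0.502
grasp_force: 63.5
```

```bash
python3 -m inch '[[[0,0,0,0,0,-0.05,0.2],[0,0,0,0,0,0,-0.2],[0,0,0,0,0,0,-0.2],[0,0,0,0,0,0,-0.2],[0,0,0,0,0,-0.3,-0.2],[0,0,0,0,0,-0.6,-0.2],[0,0,0,0,0,-1,-0.2],[0,0,0,0,0,-1,-1],[0,0,0,0,0,-1,-1],[0,0,0,0,0,-1,-1]]]'; python3 - <<'E'
from h import *
b=snapshot("scene")[110:240,170:280]
cv2.imwrite("pics/p4.png",cv2.resize(b,(508,600),interpolation=cv2.INTER_CUBIC))
for c in ["scene"]:
  for r in place_of(c,"transformer")[:2]: print(c,round(r["p"],2),np.round(world(c,r["position"]),4))
E
```

```text
t: 13.55
eef_pos: [0.5991, 0.0176, 0.1646]
ee_rot: [3.141, -0.0, 1.46]
contact_force: [0.3, -0.4, -0.5]
finger_gap: 1.0
grasp_force: 0.0
scene 0.58 [ 0.5104 -0.1714  0.081 ]
scene 0.47 [0.6022 0.0142 0.0035]
```

View pics/p4.png

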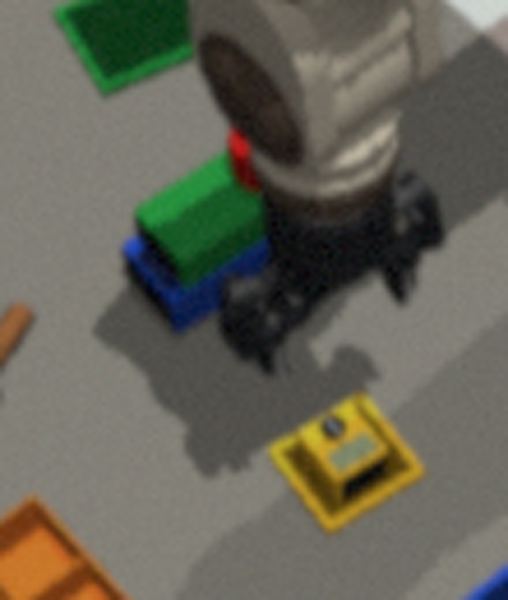

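```bash
python3 -m inch '[[[0,0,0,-0.82,-0.287,0,-1],[0,0,0,-0.82,-0.287,0,-1],[0,0,0,-0.82,-0.287,0,-1],[0,0,0,-0.82,-0.287,0,-1],[0,0,0,-0.82,-0.287,0,-1],[0,0,0,-0.82,-0.287,0,-1],[0,0,0,-0.82,-0.287,0,-1],[0,0,0,-0.82,-0.287,0,-1],[0,0,0,0,0,0.5,-1],[0,0,0,0,0,0.5,-1],[0,0,0,0,0,0,-1],[0,0,0,0,0,0,-1]]]';  python3 - <<'E'
from h import *
a=snapshot("top")[150:250,260:360];b=snapshot("scene")[110:210,170:270]
cv2.imwrite("pics/p5.png",np.hstack([cv2.resize(i,(390,390),interpolation=cv2.INTER_CUBIC) for i in (a,b)]))
E
```

```text
t: 14.85
eef_pos: [0.5089, -0.1695, 0.1318]
ee_rot: [-3.14, -0.001, 1.461]
contact_force: [-0.2, -0.5, 0.5]
finger_gap: 0.998
grasp_force: 0.0
```

View pics/p5.png

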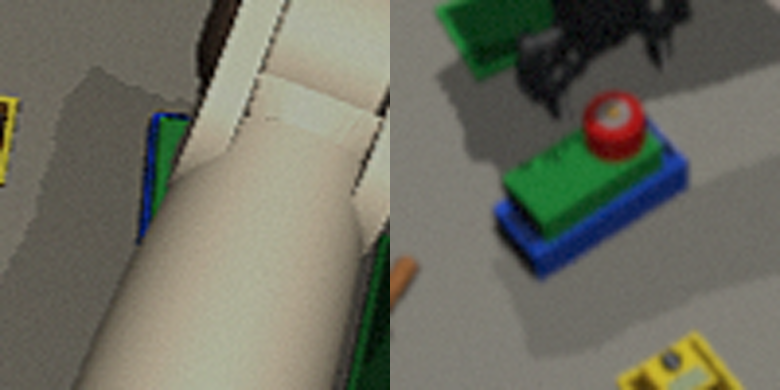

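```bash
python3 -m inch '[[[0,0,0,0,0,0.6,-1],[0,0,0,0,0,0.5,-1],[0,0,0,0,0,0.25,-1],[0,0,0,0,0,0,-1],[0,0,0,0,0,0,-1],[0,0,0,0,0,0,0],[0,0,0,0,0,0,0],[0,0,0,0,0,0,0],[0,0,0,0,0,0,0],[0,0,0,0,0,0,0],[0,0,0,0,0,0,0]]]'
```

```text
t: 16.05
eef_pos: [0.5092, -0.1705, 0.0931]
ee_rot: [3.14, -0.0, 1.46]
contact_force: [-2.6, -0.7, 5.6]
finger_gap: 0.58
grasp_force: 63.0
```

```bash
python3 -m inch '[[[0,0,0,0,0,-0.2,0],[0,0,0,0,0,-0.4,0],[0,0,0,0,0,-0.8,0],[0,0,0,0,0,-0.6,0],[0,0,0,0.4,-0.05,0,0],[0,0,0,0.7,-0.11,0,0]]]'; python3 -m inch '[[[0,0,0,0.94,-0.154,0,0],[0,0,0,0.94,-0.154,0,0],[0,0,0,0.94,-0.154,0,0],[0,0,0,0.94,-0.154,0,0],[0,0,0,0.94,-0.154,0,0],[0,0,0,0.94,-0.154,0,0],[0,0,0,0.94,-0.154,0,0],[0,0,0,0.94,-0.154,0,0],[0,0,0,0.94,-0.154,0,0],[0,0,0,0.94,-0.154,0,0],[0,0,0,0.94,-0.154,0,0],[0,0,0,0.94,-0.154,0,0],[0,0,0,0.94,-0.154,0,0],[0,0,0,0.94,-0.154,0,0],[0,0,0,0.94,-0.154,0,0],[0,0,0,0.94,-0.154,0,0],[0,0,0,0.7,-0.154,0,0],[0,0,0,0,0,0,0],[0,0,0,0,0,0,0]]]'
```

```text
t: 16.65
eef_pos: [0.508, -0.1371, 0.1523]
ee_rot: [3.141, -0.0, 1.459]
contact_force: [-0.9, -0.5, -5.2]
finger_gap: 0.577
grasp_force: 63.3
t: 18.55
eef_pos: [0.4811, 0.3412, 0.1514]
ee_rot: [-3.14, 0.001, 1.461]
contact_force: [0.4, -0.9, -4.8]
finger_gap: 0.58
grasp_force: 63.3
```

```bash
python3 -m inch '[[[0,0,0,0.07,0,0.8,0],[0,0,0,0,0,0.8,0],[0,0,0,0,0,0.8,0],[0,0,0,0,0,0.8,0],[0,0,0,0,0,0,0],[0,0,0,0,0,0,0]]]'; python3 - <<'E'
from h import *
b=snapshot("scene")[180:310,290:400]; snapshot("top")
cv2.imwrite("pics/p6.png",cv2.resize(b,(508,600),interpolation=cv2.INTER_CUBIC))
for c in ["scene","top"]:
 for n in ["transformer","generator","supply"]:
  for r in place_of(c,n)[:1]: print(c,n,round(r["p"],2),np.round(world(c,r["position"]),4))
E
```

```text
t: 19.15
eef_pos: [0.482, 0.3423, 0.0566]
ee_rot: [-3.141, 0.0, 1.459]
contact_force: [-0.8, -0.7, -2.9]
finger_gap: 0.579
grasp_force: 63.9
scene transformer 0.52 [0.4782 0.3447 0.0431]
scene generator 0.88 [ 0.5428 -0.1719  0.0391]
scene supply 0.97 [ 5.407e-01 -1.696e-01  2.000e-04]
top transformer 0.58 [0.481  0.3447 0.045 ]
top generator 0.6 [ 0.5411 -0.1761  0.0426]
top supply 0.5 [ 0.539  -0.1709  0.0051]
```

View pics/p6.png

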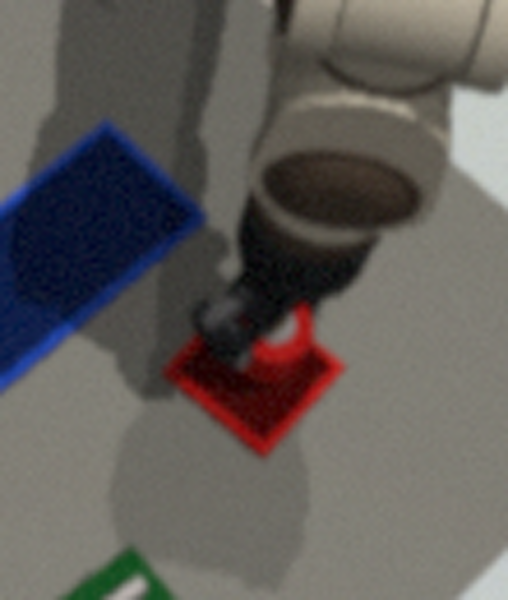

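```bash
python3 -m inch '[[[0,0,0,0,0,0.5,0],[0,0,0,0,0,0.4,0],[0,0,0,0,0,0.25,0],[0,0,0,0,0,0,0],[0,0,0,0,0,0,0]]]';python3 -m inch '[[[0,0,0,0,0,0.05,0],[0,0,0,0,0,0.03,0],[0,0,0,0,0,0,0]]]';python3 -m inch '[[[0,0,0,0,0,0.03,0],[0,0,0,0,0,0,0]]]'
```

```text
t: 20.05
eef_pos: [0.482, 0.3429, 0.0214]
ee_rot: [-3.141, 0.0, 1.46]
contact_force: [0.3, -1.0, -3.9]
finger_gap: 0.58
grasp_force: 63.9
t: 20.35
eef_pos: [0.4822, 0.3431, 0.0195]
ee_rot: [3.141, -0.001, 1.46]
contact_force: [-0.5, 0.3, -4.0]
finger_gap: 0.58
grasp_force: 63.9
t: 20.55
eef_pos: [0.4822, 0.343, 0.0185]
ee_rot: [3.142, -0.0, 1.46]
contact_force: [0.4, -0.1, -4.5]
finger_gap: 0.582
grasp_force: 63.9
```

```bash
python3 -m inch '[[[0,0,0,0,0,0.03,0],[0,0,0,0,0,0,0]]]';python3 -m inch '[[[0,0,0,0,0,0.02,0],[0,0,0,0,0,0,0]]]'
```

```text
t: 20.75
eef_pos: [0.4822, 0.3431, 0.0182]
ee_rot: [3.141, -0.001, 1.46]
contact_force: [-1.9, -1.3, 2.1]
finger_gap: 0.578
grasp_force: 64.5
t: 20.95
eef_pos: [0.4822, 0.3431, 0.0181]
ee_rot: [3.141, -0.001, 1.46]
contact_force: [-5.1, -2.7, 7.1]
finger_gap: 0.582
grasp_force: 65.1
```

```bash
python3 -m inch '[[[0,0,0,0,0,-0.04,0],[0,0,0,0,0,0,-0.4],[0,0,0,0,0,0,-0.4],[0,0,0,0,0,0,-0.4],[0,0,0,0,0,-0.3,-0.4],[0,0,0,0,0,-0.6,-0.4],[0,0,0,0,0,-1,-0.4],[0,0,0,0,0,-1,-1],[0,0,0,0,0,-1,-1],[0,0,0,0,0,-1,-1]]]'; python3 -m inch '[[[0,0,0,-0.94,0.215,0,-1],[0,0,0,-0.94,0.215,0,-1],[0,0,0,-0.94,0.215,0,-1],[0,0,0,-0.94,0.215,0,-1],[0,0,0,-0.94,0.215,0,-1],[0,0,0,-0.94,0.215,0,-1],[0,0,0,-0.94,0.215,0,-1],[0,0,0,-0.94,0.215,0,-1],[0,0,0,-0.94,0.215,0,-1],[0,0,0,-0.94,0.215,0,-1],[0,0,0,-0.94,0.215,0,-1],[0,0,0,-0.94,0.215,0,-1],[0,0,0,0,0,0,-1]]]'; python3 - <<'E'
from h import *
a=snapshot("top")[170:240,130:160+200];b=snapshot("scene")[110:280,170:380]
b=cv2.resize(b,(741,600),interpolation=cv2.INTER_CUBIC)
cv2.imwrite("pics/p7.png",b)
cv2.imwrite("pics/p7t.png",cv2.resize(snapshot("top")[165:240,280:340],(480,600),interpolation=cv2.INTER_CUBIC))
E
```

```text
t: 21.95
eef_pos: [0.4821, 0.3429, 0.1672]
ee_rot: [3.141, -0.001, 1.46]
contact_force: [0.9, 0.0, 0.2]
finger_gap: 0.998
grasp_force: 0.0
t: 23.25
eef_pos: [0.522, -0.0045, 0.1658]
ee_rot: [3.141, 0.0, 1.457]
contact_force: [-0.6, 0.2, 0.3]
finger_gap: 1.0
grasp_force: 0.0
```

View pics/p7.png

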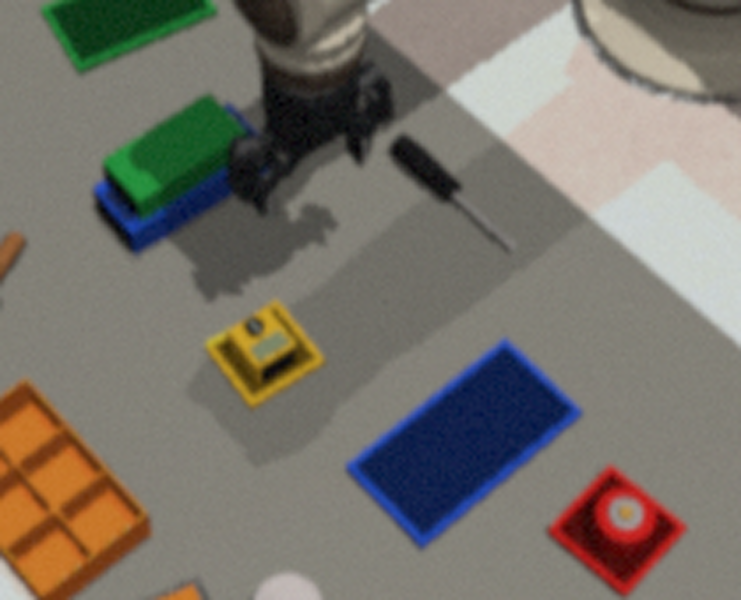

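View pics/p7t.png

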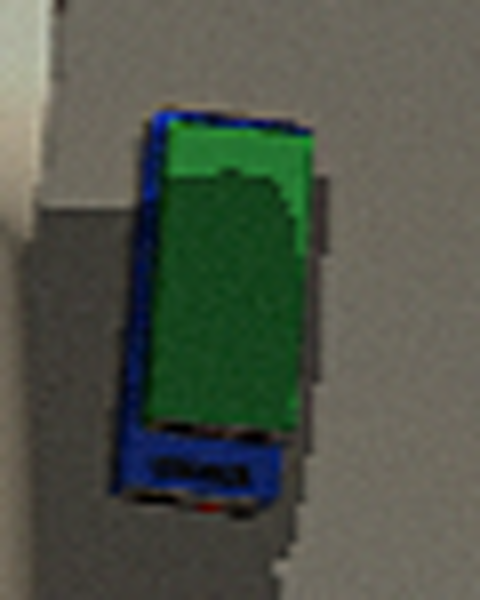

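```bash
python3 - <<'E'
from h import *
f=lambda pts,z:pix2w("top",np.array(pts)/8+[279.5,164.5],z)[:,:2]*1000
P=f([(168,120),(314,132),(297,432),(145,420)],.078);print(P.round(1).tolist(),P.mean(0).round(1), np.degrees(np.arctan2(*(P[0]-P[3]+P[1]-P[2])[::-1])))
P=f([(152,115),(113,490),(280,495)],.042);print(P.round(1).tolist(),((P[0]+P[2])/2).round(1),np.degrees(np.arctan2(*(P[0]-P[1])[::-1])))
E
```

```text
[[603.5, -144.0], [602.0, -203.8], [477.4, -199.4], [478.6, -138.6]] [ 540.4 -171.5] -2.2263964998959866
[[615.5, -141.4], [455.2, -130.5], [457.2, -198.9]] [ 536.3 -170.2] -3.8895931287936776
```

```bash
python3 -m inch '[[[0,0,0,-0.91,0.21,0,-1],[0,0,0,-0.91,0.21,0,-1],[0,0,0,-0.91,0.21,0,-1],[0,0,0,-0.91,0.21,0,-1],[0,0,0,-0.91,0.21,0,-1],[0,0,0,-0.91,0.21,0,-1],[0,0,1,0,0,0,-1],[0,0,1,0,0,0,-1],[0,0,1,0,0,0,-1],[0,0,1,0,0,0,-1],[0,0,1,0,0,0,-1],[0,0,1,0,0,0,-1],[0,0,1,0,0,0,-1],[0,0,1,0,0,0,-1],[0,0,1,0,0,0,-1],[0,0,1,0,0,0,-1],[0,0,1,0,0,0,-1]]]'; python3 -m inch '[[[0,0,1,0,0,0,-1],[0,0,1,0,0,0,-1],[0,0,1,0,0,0,-1],[0,0,1,0,0,0,-1],[0,0,1,0,0,0,-1],[0,0,1,0,0,0,-1],[0,0,1,0,0,0,-1],[0,0,1,0,0,0,-1],[0,0,1,0,0,0,-1],[0,0,1,0,0,0,-1],[0,0,0.4,0,0,0,-1],[0,0,0,0,0,0,-1],[0,0,0,0,0,0,-1]]]'
```

```text
t: 25.1
eef_pos: [0.5416, -0.1676, 0.1652]
ee_rot: [-3.141, -0.0, 0.691]
contact_force: [0.5, 0.5, 0.9]
finger_gap: 0.998
grasp_force: 0.0
t: 26.4
eef_pos: [0.5414, -0.1684, 0.165]
ee_rot: [-3.141, -0.0, -0.032]
contact_force: [0.3, -0.6, -0.2]
finger_gap: 0.999
grasp_force: 0.0
```

```bash
python3 -m inch '[[[0,0,0.05,0,0.1,0.9,-1],[0,0,0,0,0,0.9,-1],[0,0,0,0,0,0.9,-1],[0,0,0,0,0,0.5,-1],[0,0,0,0,0,0.3,-1],[0,0,0,0,0,0,-1],[0,0,0,0,0,0,-1]]]';  python3 -m inch '[[[0,0,0,0,0,0.05,-1],[0,0,0,0,0,0,-0.3],[0,0,0,0,0,0,-0.3],[0,0,0,0,0,0,-0.1],[0,0,0,0,0,0,-0.1],[0,0,0,0,0,0,-0.1],[0,0,0,0,0,0,-0.1]]]'
```

```text
t: 27.1
eef_pos: [0.5417, -0.172, 0.061]
ee_rot: [-3.142, -0.001, -0.037]
contact_force: [0.5, 0.5, 0.9]
finger_gap: 1.004
grasp_force: 0.0
t: 27.8
eef_pos: [0.5416, -0.172, 0.0595]
ee_rot: [-3.142, -0.001, -0.037]
contact_force: [-0.9, -0.4, 5.8]
finger_gap: 0.688
grasp_force: 66.7
```

```bash
python3 -m inch '[[[0,0,0,0,0,0,-0.7],[0,0,0,0,0,0,-0.7],[0,0,0,0,0,0.15,-0.7],[0,0,0,0,0,0.15,-0.7],[0,0,0,0,0,0,-0.7],[0,0,0,0,0,0,-0.7]]]';  python3 -m inch '[[[0,0,0,0,0,0,-0.1],[0,0,0,0,0,0,-0.1],[0,0,0,0,0,0,-0.1],[0,0,0,0,0,0,-0.1],[0,0,0,0,0,0,-0.1]]]'
```

```text
t: 28.4
eef_pos: [0.5409, -0.1718, 0.0491]
ee_rot: [-3.141, 0.001, -0.037]
contact_force: [0.1, -0.4, -0.3]
finger_gap: 0.854
grasp_force: 0.0
t: 28.9
eef_pos: [0.5413, -0.172, 0.0499]
ee_rot: [-3.142, -0.001, -0.037]
contact_force: [-0.3, -0.7, 3.4]
finger_gap: 0.69
grasp_force: 67.0
```

```bash
python3 -m inch '[[[0,0,0,0,0,-0.1,-0.1],[0,0,0,0,0,-0.3,-0.1],[0,0,0,0,0,-0.6,-0.1],[0,0,0,0,0,-0.6,-0.1],[0,0,0,0,0,-0.6,-0.1],[0,0,0,0,0,-0.3,-0.1],[0,0,0,0,0,0,-0.1]]]'; python3 - <<'E'
from h import *
b=snapshot("scene")[110:190,170:270]
cv2.imwrite("pics/p8.png",cv2.resize(b,(500,400),interpolation=cv2.INTER_CUBIC))
E
```

```text
t: 29.6
eef_pos: [0.5417, -0.172, 0.1258]
ee_rot: [3.141, -0.002, -0.037]
contact_force: [0.2, -0.0, -3.6]
finger_gap: 0.689
grasp_force: 66.3
```

View pics/p8.png

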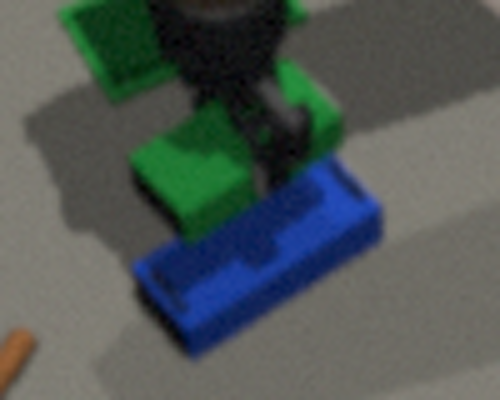

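Generator is held level above the supply. Carry it to the green tray.

```bash
python3 -m inch '[[[0,0,0,-0.37,0.865,0,-0.1],[0,0,0,-0.37,0.865,0,-0.1],[0,0,0,-0.37,0.865,0,-0.1],[0,0,0,-0.37,0.865,0,-0.1],[0,0,0,-0.37,0.865,0,-0.1],[0,0,0,-0.37,0.865,0,-0.1],[0,0,0,-0.37,0.865,0,-0.1],[0,0,0,-0.37,0.865,0,-0.1],[0,0,0.65,0,0,0,-0.1],[0,0,0.65,0,0,0,-0.1],[0,0,0.65,0,0,0,-0.1],[0,0,0.65,0,0,0,-0.1],[0,0,0,0,0,0.7,-0.1],[0,0,0,0,0,0.7,-0.1],[0,0,0,0,0,0,-0.1],[0,0,0,0,0,0,-0.1]]]'; python3 - <<'E'
from h import *
im=snapshot("scene");b=im[75:145,160:250]
cv2.imwrite("pics/p9.png",cv2.resize(b,(720,560),interpolation=cv2.INTER_CUBIC))
for r in place_of("scene","generator")[:1]: print(r["p"],world("scene",r["position"]))
E
```

```text
t: 31.25
eef_pos: [0.4442, -0.3756, 0.0817]
ee_rot: [-3.14, 0.002, -0.219]
contact_force: [-0.0, -0.5, -2.5]
finger_gap: 0.688
grasp_force: 66.3
0.73 [ 0.44816885 -0.37933016  0.07261208]
```

View pics/p9.png

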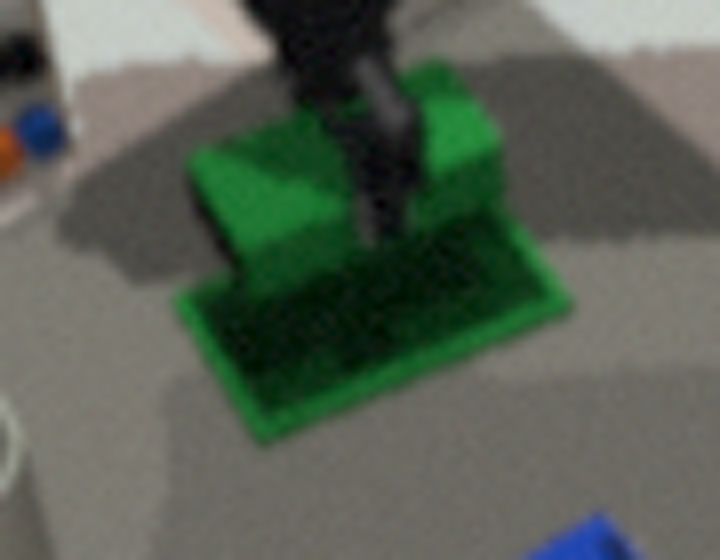

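```bash
python3 -m inch '[[[0,0,0,0.04,0,0.7,-0.1],[0,0,0,0,0,0.7,-0.1],[0,0,0,0,0,0.4,-0.1],[0,0,0,0,0,0.2,-0.1],[0,0,0,0,0,0.15,-0.1],[0,0,0,0,0,0,-0.1],[0,0,0,0,0,0,-0.1]]]';python3 -m inch '[[[0,0,0,0,0,0.05,-0.1],[0,0,0,0,0,0,-0.1]]]';python3 -m inch '[[[0,0,0,0,0,0.04,-0.1],[0,0,0,0,0,0,-0.1]]]'
```

```text
t: 32.05
eef_pos: [0.4462, -0.3766, 0.0187]
ee_rot: [3.141, -0.001, -0.219]
contact_force: [-0.5, 0.4, -3.1]
finger_gap: 0.69
grasp_force: 66.5
t: 32.25
eef_pos: [0.446, -0.3764, 0.0167]
ee_rot: [-3.141, -0.0, -0.219]
contact_force: [-0.3, -0.2, -3.9]
finger_gap: 0.688
grasp_force: 66.5
t: 32.45
eef_pos: [0.4458, -0.3762, 0.0151]
ee_rot: [-3.141, 0.0, -0.219]
contact_force: [-0.3, -0.3, -3.0]
finger_gap: 0.691
grasp_force: 66.5
```

```bash
python3 -m inch '[[[0,0,0,0,0,0.05,-0.1],[0,0,0,0,0,0.04,-0.1],[0,0,0,0,0,0,-0.1]]]';python3 -m inch '[[[0,0,0,0,0,0.03,-0.1],[0,0,0,0,0,0,-0.1]]]';python3 -m inch '[[[0,0,0,0,0,0.03,-0.1],[0,0,0,0,0,0,-0.1]]]'
```

```text
t: 32.75
eef_pos: [0.4457, -0.3762, 0.0123]
ee_rot: [-3.141, 0.0, -0.219]
contact_force: [0.9, -0.1, -4.1]
finger_gap: 0.691
grasp_force: 66.5
t: 32.95
eef_pos: [0.4458, -0.3762, 0.0115]
ee_rot: [-3.141, 0.0, -0.219]
contact_force: [0.5, 1.1, -3.1]
finger_gap: 0.692
grasp_force: 66.5
t: 33.15
eef_pos: [0.4459, -0.3763, 0.0109]
ee_rot: [-3.141, -0.0, -0.219]
contact_force: [0.6, 0.4, -3.2]
finger_gap: 0.693
grasp_force: 66.5
```

```bash
python3 -m inch '[[[0,0,0,0,0,0.02,-0.1],[0,0,0,0,0,0,-0.1]]]';python3 -m inch '[[[0,0,0,0,0,0.02,-0.1],[0,0,0,0,0,0,-0.1]]]'
```

```text
t: 33.35
eef_pos: [0.4459, -0.3763, 0.0108]
ee_rot: [-3.141, -0.0, -0.219]
contact_force: [-2.4, 2.7, 5.2]
finger_gap: 0.69
grasp_force: 67.5
t: 33.55
eef_pos: [0.4459, -0.3763, 0.0108]
ee_rot: [3.142, -0.001, -0.219]
contact_force: [-5.0, 4.2, 10.0]
finger_gap: 0.688
grasp_force: 68.3
```

```bash
python3 -m inch '[[[0,0,0,0,0,-0.04,-0.1],[0,0,0,0,0,0,-0.5],[0,0,0,0,0,0,-0.5],[0,0,0,0,0,0,-0.5],[0,0,0,0,0,-0.3,-0.5],[0,0,0,0,0,-0.6,-0.5],[0,0,0,0,0,-1,-0.5],[0,0,0,0,0,-1,-1],[0,0,0,0,0,-1,-1],[0,0,0,0,0,-1,-1]]]'; python3 -m inch '[[[0,0,-1,0,0,0,-1],[0,0,-1,0,0,0,-1],[0,0,-1,0,0,0,-1],[0,0,-1,0,0,0,-1],[0,0,-1,0,0,0,-1],[0,0,-1,0,0,0,-1],[0,0,-1,0,0,0,-1],[0,0,-1,0,0,0,-1],[0,0,-1,0,0,0,-1],[0,0,-1,0,0,0,-1],[0,0,-1,0,0,0,-1],[0,0,-1,0,0,0,-1],[0,0,-1,0,0,0,-1],[0,0,-1,0,0,0,-1],[0,0,-1,0,0,0,-1],[0,0,-1,0,0,0,-1],[0,0,-1,0,0,0,-1],[0,0,-1,0,0,0,-1],[0,0,-1,0,0,0,-1],[0,0,-1,0,0,0,-1]]]'; python3 -m inch '[[[0,0,-1,0,0,0,-1],[0,0,-1,0,0,0,-1],[0,0,-1,0,0,0,-1],[0,0,-1,0,0,0,-1],[0,0,-1,0,0,0,-1],[0,0,-1,0,0,0,-1],[0,0,-1,0,0,0,-1],[0,0,-1,0,0,0,-1],[0,0,-1,0,0,0,-1],[0,0,-1,0,0,0,-1],[0,0,-1,0,0,0,-1],[0,0,-1,0,0,0,-1],[0,0,-1,0,0,0,-1],[0,0,-1,0,0,0,-1],[0,0,-1,0,0,0,-1],[0,0,-1,0,0,0,-1],[0,0,-1,0,0,0,-1],[0,0,-1,0,0,0,-1],[0,0,-1,0,0,0,-1],[0,0,-1,0,0,0,-1]]]'; python3 -m inch '[[[0,0,-1,0,0,0,-1],[0,0,-1,0,0,0,-1],[0,0,-1,0,0,0,-1],[0,0,-1,0,0,0,-1],[0,0,-1,0,0,0,-1],[0,0,-1,0,0,0,-1],[0,0,-1,0,0,0,-1],[0,0,0,0,0,0,-1],[0,0,0,0,0,0,-1]]]'
python3 - <<'E'
from h import *
for c in ["top","scene"]:
  im=snapshot(c); cv2.imwrite(f"pics/q_{c}.png",im)
  for n in ["generator","supply"]:
   for r in place_of(c,n)[:1]: print(c,n,round(r["p"],2),np.round(world(c,r["position"]),4))
  m=masks_of(c,"supply")[0]["region"]; 
  # supply top face: blue pixels, brighter; silhouette rectangle
  hsv=cv2.cvtColor(im,cv2.COLOR_BGR2HSV); b=((hsv[...,0]>105)&(hsv[...,0]<130)&(hsv[...,1]>130)).astype(np.uint8)
  k=cv2.dilate(m.astype(np.uint8),np.ones((9,9)))&b
  cnt=max(cv2.findContours(k,0,1)[0],key=cv2.contourArea)[:,0]
  R=cv2.minAreaRect(pix2w(c,cnt,.042)[:,:2].astype(np.float32)*1000); print(c,np.round([*R[0],*R[1],R[2]],1),k.sum())
  print(k[cnt[:,1].min():cnt[:,1].max()+1].any(1).sum(), [ (y,int(np.nonzero(k[y])[0].min()),int(np.nonzero(k[y])[0].max())) for y in range(cnt[:,1].min(),cnt[:,1].max()+1,3)])
E
```

```text
t: 34.55
eef_pos: [0.4458, -0.3763, 0.1598]
ee_rot: [-3.142, -0.001, -0.219]
contact_force: [0.9, -0.5, 0.2]
finger_gap: 1.001
grasp_force: 0.0
t: 36.55
eef_pos: [0.4459, -0.3763, 0.1585]
ee_rot: [3.141, -0.0, 1.18]
contact_force: [0.3, -0.3, -0.0]
finger_gap: 1.0
grasp_force: 0.0
t: 38.55
eef_pos: [0.4459, -0.3763, 0.1585]
ee_rot: [3.141, 0.0, 2.577]
contact_force: [0.3, -0.1, -0.1]
finger_gap: 0.999
grasp_force: 0.0
t: 39.45
eef_pos: [0.4459, -0.3763, 0.1582]
ee_rot: [3.141, 0.0, 3.06]
contact_force: [0.2, -0.5, 0.5]
finger_gap: 0.999
grasp_force: 0.0
top generator 0.67 [ 0.4485 -0.3825  0.0025]
top supply 0.63 [ 0.5371 -0.1701  0.0038]
top [ 534.1 -169.9   67.9  163.4   86.8] 943
49 [(179, 299, 305), (182, 299, 317), (185, 298, 317), (188, 298, 317), (191, 298, 317), (194, 297, 317), (197, 297, 316), (200, 297, 316), (203, 297, 316), (206, 296, 316), (209, 296, 315), (212, 296, 315), (215, 295, 315), (218, 295, 315), (221, 295, 315), (224, 295, 314), (227, 313, 313)]
scene generator 0.8 [ 0.4502 -0.3816  0.0005]
scene supply 0.74 [ 5.429e-01 -1.710e-01  5.000e-04]
scene [ 544.6 -161.8   83.4  163.5   86.6] 1014
41 [(140, 233, 235), (143, 228, 237), (146, 223, 240), (149, 218, 243), (152, 214, 245), (155, 209, 245), (158, 204, 244), (161, 199, 239), (164, 197, 234), (167, 198, 230), (170, 200, 225), (173, 203, 220), (176, 205, 216), (179, 207, 211)]
```

```bash
python3 -m inch '[[[0,0,-0.34,0,0,0,-1],[0,0,0,-0.31,0.887,0,-1],[0,0,0,-0.31,0.887,0,-1],[0,0,0,-0.31,0.887,0,-1],[0,0,0,-0.31,0.887,0,-1],[0,0,0,-0.31,0.887,0,-1],[0,0,0,-0.31,0.887,0,-1],[0,0,0,-0.31,0.887,0,-1],[0,0,0,-0.31,0.887,0,-1],[0,0,0,0,0,0.9,-1],[0,0,0,0,0,0.9,-1],[0,0,0,0,0,0.9,-1],[0,0,0,0,0,0,-1],[0,0,0,0,0,0,-1]]]'
```

```text
t: 41.25
eef_pos: [0.5318, -0.1678, 0.0772]
ee_rot: [3.141, -0.001, 3.087]
contact_force: [0.1, -0.5, 1.0]
finger_gap: 1.003
grasp_force: 0.0
```

```bash
python3 -m inch '[[[0,0,0,-0.2,-0.08,0.5,-1],[0,0,0,0,0,0.5,-1],[0,0,0,0,0,0.5,-1],[0,0,0,0,0,0.3,-1],[0,0,0,0,0,0.25,-1],[0,0,0,0,0,0,-1],[0,0,0,0,0,0,-1]]]'
```

```text
t: 41.95
eef_pos: [0.5379, -0.1706, 0.0155]
ee_rot: [3.141, 0.0, 3.086]
contact_force: [0.6, -0.5, 0.5]
finger_gap: 1.001
grasp_force: 0.0
```

```bash
python3 -m inch '[[[0,0,0,0,0,0,-0.2],[0,0,0,0,0,0,-0.2],[0,0,0,0,0,0,-0.2],[0,0,0,0,0,0,-0.2],[0,0,0,0,0,0,-0.2],[0,0,0,0,0,0,-0.2]]]'
```

```text
t: 42.55
eef_pos: [0.5383, -0.1705, 0.0164]
ee_rot: [3.141, 0.002, 3.086]
contact_force: [-1.4, 1.5, 4.9]
finger_gap: 0.758
grasp_force: 70.3
```

```bash
python3 -m inch '[[[0,0,0,0,0,-0.1,-0.2],[0,0,0,0,0,-0.3,-0.2],[0,0,0,0,0,-0.6,-0.2],[0,0,0,0,0,-0.6,-0.2],[0,0,0,0,0,-0.6,-0.2],[0,0,0,0,0,-0.3,-0.2],[0,0,0,0,0,0,-0.2]]]'; python3 - <<'E'
from h import *
for c in ["top","scene"]:
  im=cv2.imread(f"pics/q_{c}.png"); hsv=cv2.cvtColor(im,cv2.COLOR_BGR2HSV); k=((hsv[...,0]>105)&(hsv[...,0]<130)&(hsv[...,1]>130)).astype(np.uint8)
  for cnt in cv2.findContours(k,0,1)[0]:
    if cv2.contourArea(cnt)<500: continue
    R=cv2.minAreaRect(pix2w(c,cnt[:,0],.01)[:,:2].astype(np.float32)*1000); print(c,np.round([*R[0],*R[1],R[2]],1))
  snapshot(c)
  for r in place_of(c,"supply")[:1]: print(c,round(r["p"],2),np.round(world(c,r["position"]),4))
E
```

```text
t: 43.25
eef_pos: [0.5383, -0.1708, 0.0914]
ee_rot: [-3.141, 0.002, 3.086]
contact_force: [0.2, -0.5, -8.5]
finger_gap: 0.757
grasp_force: 69.2
top [ 541.1 -174.2   69.7  167.6   86.8]
top [520.7 197.2  99.1 192.7  89.4]
top [721.4 749.  527.5 335.2  11.8]
scene [603.1 608.5 136.7 273.1  48.6]
scene [525.  197.8  98.  191.9  89.7]
scene [ 532.5 -180.4   85.5  167.5   86.6]
scene 0.91 [ 0.5358 -0.174   0.0735]
```

```bash
python3 -m inch '[[[0,0,-0.7,0,0,-0.5,-0.2],[0,0,0,0.04,0.5,0,-0.2],[0,0,0,0.04,0.876,0,-0.2],[0,0,0,0.04,0.876,0,-0.2],[0,0,0,0.04,0.876,0,-0.2],[0,0,0,0.04,0.876,0,-0.2],[0,0,0,0.04,0.876,0,-0.2],[0,0,0,0.04,0.876,0,-0.2],[0,0,0,0.04,0.876,0,-0.2],[0,0,0,0.04,0.876,0,-0.2],[0,0,0,0.04,0.876,0,-0.2],[0,0,0,0.04,0.876,0,-0.2],[0,0,0,0.04,0.876,0,-0.2],[0,0,0,0.04,0.876,0,-0.2],[0,0,0,0.04,0.876,0,-0.2],[0,0,0,0.04,0.376,0,-0.2],[0,0,0,0,0,0.5,-0.2],[0,0,0,0,0,0.4,-0.2],[0,0,0,0,0,0,-0.2],[0,0,0,0,0,0,-0.2]]]'; python3 - <<'E'
from h import *
for c in ["top","scene"]:
  cv2.imwrite(f"pics/r_{c}.png",snapshot(c))
  for r in place_of(c,"supply")[:1]: print(c,round(r["p"],2),np.round(world(c,r["position"]),4))
E
```

```text
t: 45.45
eef_pos: [0.5218, 0.1965, 0.0776]
ee_rot: [-3.141, -0.001, 3.134]
contact_force: [-0.2, -0.5, -6.8]
finger_gap: 0.758
grasp_force: 69.9
top 0.42 [0.5201 0.1962 0.0637]
```

```bash
python3 -m inch '[[[0,0,0,0,0.03,0.6,-0.2],[0,0,0,0,0,0.5,-0.2],[0,0,0,0,0,0.4,-0.2],[0,0,0,0,0,0.2,-0.2],[0,0,0,0,0,0.05,-0.2],[0,0,0,0,0,0,-0.2],[0,0,0,0,0,0,-0.2]]]';python3 -m inch '[[[0,0,0,0,0,0.05,-0.2],[0,0,0,0,0,0,-0.2]]]';python3 -m inch '[[[0,0,0,0,0,0.04,-0.2],[0,0,0,0,0,0,-0.2]]]'
```

```text
t: 46.35
eef_pos: [0.5226, 0.1985, 0.0266]
ee_rot: [3.141, 0.001, 3.135]
contact_force: [0.4, 0.1, -8.1]
finger_gap: 0.753
grasp_force: 69.9
t: 46.55
eef_pos: [0.5223, 0.1984, 0.0246]
ee_rot: [3.141, 0.0, 3.135]
contact_force: [0.0, 0.9, -8.0]
finger_gap: 0.755
grasp_force: 69.9
t: 46.75
eef_pos: [0.5221, 0.1983, 0.0231]
ee_rot: [3.141, -0.0, 3.135]
contact_force: [-0.4, 0.7, -8.4]
finger_gap: 0.755
grasp_force: 69.9
```

```bash
python3 -m inch '[[[0,0,0,0,0,0.05,-0.2],[0,0,0,0,0,0.04,-0.2],[0,0,0,0,0,0,-0.2]]]';python3 -m inch '[[[0,0,0,0,0,0.03,-0.2],[0,0,0,0,0,0,-0.2]]]';python3 -m inch '[[[0,0,0,0,0,0.02,-0.2],[0,0,0,0,0,0,-0.2]]]'
```

```text
t: 47.05
eef_pos: [0.522, 0.1983, 0.0202]
ee_rot: [3.141, -0.0, 3.135]
contact_force: [-0.0, 0.6, -8.3]
finger_gap: 0.758
grasp_force: 69.9
t: 47.25
eef_pos: [0.5222, 0.1984, 0.0196]
ee_rot: [3.141, 0.0, 3.135]
contact_force: [-0.8, -1.4, -8.0]
finger_gap: 0.756
grasp_force: 70.1
t: 47.45
eef_pos: [0.5223, 0.1984, 0.0195]
ee_rot: [3.141, 0.0, 3.135]
contact_force: [-2.3, -0.4, -2.6]
finger_gap: 0.76
grasp_force: 70.6
```

```bash
python3 -m inch '[[[0,0,0,0,0,0.02,-0.2],[0,0,0,0,0,0,-0.2],[0,0,0,0,0,-0.02,-0.2],[0,0,0,0,0,0,-0.7],[0,0,0,0,0,0,-0.7],[0,0,0,0,0,0,-0.7],[0,0,0,0,0,-0.3,-0.7],[0,0,0,0,0,-0.6,-0.7],[0,0,0,0,0,-1,-0.7],[0,0,0,0,0,-1,-1],[0,0,0,0,0,-1,-1],[0,0,0,0,0,-1,-1],[0,0,0,0,-1,0,-1],[0,0,0,0,-1,0,-1],[0,0,0,0,-1,0,-1],[0,0,0,0,-1,0,-1],[0,0,0,0,0,0,-1],[0,0,0,0,0,0,-1]]]'; python3 - <<'E'
from h import *
im=snapshot("scene")[85:350,130:400]; t=snapshot("top")
for n in "supply generator tester transformer".split():
  for c in ("scene","top"):
    for r in place_of(c,n)[:1]: print(c,n,round(r["p"],2),np.round(world(c,r["position"]),4))
cv2.imwrite("pics/final.png",cv2.resize(im,(594,583),interpolation=cv2.INTER_CUBIC))
E
```

```text
t: 49.25
eef_pos: [0.5216, 0.078, 0.1667]
ee_rot: [3.141, 0.001, 3.134]
contact_force: [-0.1, 0.3, 0.1]
finger_gap: 0.999
grasp_force: 0.0
scene supply 0.59 [0.523  0.1996 0.0042]
top supply 0.77 [0.5208 0.198  0.0049]
scene generator 0.67 [ 0.4501 -0.3823 -0.0008]
top generator 0.63 [ 0.4437 -0.3825  0.0031]
top tester 0.49 [0.5992 0.0194 0.0017]
scene transformer 0.87 [0.4816 0.342  0.0043]
top transformer 0.67 [0.4798 0.3431 0.0038]
```

View pics/final.png

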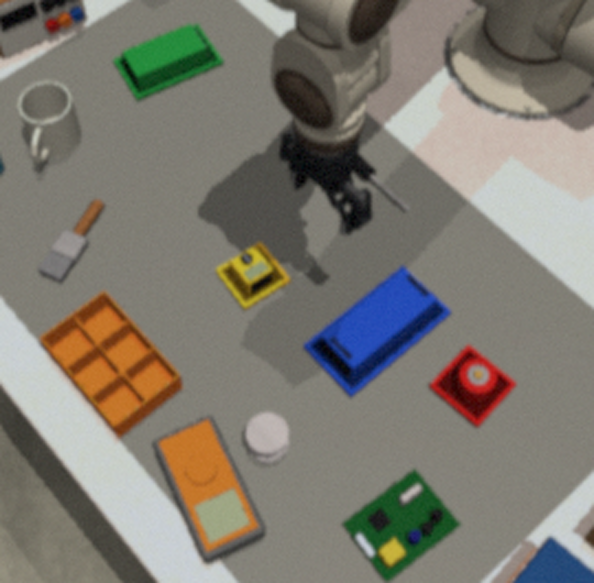

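All four pieces lie flat inside their trays: supply (375,325), generator (168,58), tester (253,270) and transformer (475,378). The mug and board have not moved.

```bash
python3 -c "
from bench import *;print(hand_in())"
```

```text
the job is handed in; nothing more can be done
None
```

The job is handed in at about 49 s of the 115 s: in the last picture all four pieces sit upright and flat in the trays of their own colours, with the mug and circuit board where they were; no verdict was returned.

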